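# Index the sample carousel and lock its brake

### The arm

A 7-joint arm with a two-finger parallel gripper is mounted at the origin on the work surface. World frame = base frame: x ahead of the robot, y to its left, z up, the work surface at z = 0. Lengths are in m, angles in rad, forces in N, time in s.
With the tool pointing down it reaches from about 0.425 to 0.825 m from the base axis. Payload 3.6 kg.
Tool frame: the origin (TCP) lies where the fingers leave the gripper's body, on its centre line; the fingertips stand 73 mm ahead of it and the grasp point (between the pads) lies 54 mm ahead of it; x points along the fingers, y is the direction in which the jaws open and shut, and the axes are right-handed (so a half turn about x gives the same grasp; the last joint's range is limited). The gripper opens to 85 mm and grips with 20 to 120 N. Pads are 22 mm wide; open, the fingers measure 114 mm over their backs; the gripper's body (76 mm by 85 mm) begins 54 mm behind the grasp point. The pads swing forward as they close: fully open they stand 13 mm farther back than shut.
Start: joints at [1.121, 0.615, -0.013, 1.423, 0.008, 1.103, -0.04], TCP at [0.267, -0.592, 0.304] pointing down, gripper open.
Joint ranges: [-3.12, 3.12], [-0.3, 2.06], [-1.34, 1.32], [0.26, 2.42], [-1.36, 4.5], [0.01, 1.98], [-2.84, 2.84]. Speed limits (rad/s): [2.79, 2.79, 3.14, 3.14, 3.14, 3.14, 3.14].

### API

Orientations are given as a unit quaternion [x, y, z, w].
In Python, from station import arm, snapshot, camera_info, ticket gives the robot as it stands. Calls block until the motion is done:
- arm.movep(position, orientation): joint-space move of the TCP to a pose.
- arm.line_to(position, velocity=0.15, ori=None): straight line of the TCP; ori=None keeps the orientation; velocity is the mean speed in m/s.
- arm.move_j(angles): joint-space move.
- arm.move_gripper(opening, effort=None): opening from 0.0 (shut) to 1.0 (fully open); effort is the grip in N (None keeps the last); returns when the fingers have stopped.
- arm.pause(seconds).
- arm.ik(position, orientation): joint angles nearest the present ones, or None.
- snapshot(name): name is "side" or "top"; returns the picture (480x640x3 uint8, blue, green, red); there is no depth.
- camera_info(name): a dict with "fx", "fy", "cx", "cy" (pixels), "R" (3x3) and "t" (3): a world point X has camera coordinates R X + t. Camera axes: x right, y down, z forward; pixel columns grow to the right and rows downward; lengths in m; the calibration is good to about 2 mm. A picture is of the moment at which its call begins. camera_info takes no time and is no camera call.
A pose or a line that the arm cannot do raises arm.MotionError and nothing moves.
- ticket.finish_job(): hands the job in, once; it reports no verdict.
Readings, each from a call of its own:
- arm.read_time(): time.
- arm.read_joint_positions(): joint angles.
- arm.read_dq(): joint speeds.
- arm.read_effort(): joint torques, N m.
- arm.read_tool_pos(): TCP position.
- arm.read_eef_rot(): TCP orientation.
- arm.read_ft_force(): force on the tool from outside, world axes, zero at the start.
- arm.read_wrist_torque(): the same for the moment, N m.
- arm.read_opening(): opening from 0.0 (shut) to 1.0 (fully open).
Only numpy, scipy, OpenCV 4.12 (cv2) and the standard library are available. Lean on these libraries where they do the work, as an engineer would, in place of code of your own. Each camera call takes 0.05 s, during which the arm holds its last target.

### The job

Gently turn the sample carousel until its one tall bottle stands in line with the pointer on the base, and let it come to rest there. Then press the brake lever down until it snaps over and stays down by itself, so that the carousel is locked in that position. Leave the other glassware on the bench alone.

Things in the scene. Friction and masses are not known exactly. Their poses are not given: they have to be found in the camera images.
- spindle (a point): Vertical turning axis of the carousel, at the top face of its aluminium disc, 46 mm above the bench. Disc 250 mm across, turning freely both ways without stops, with a little bearing drag (about 0.5 N pushed at a cup). Grey fixed round base below, 300 mm across, 30 mm high. This point is fixed to the base: +y points to the pointer, +x is 90 degrees clockwise from it seen from above.
- hub_top (a point): Top of the grey hub at the disc's centre (48 mm across, 78 mm above the bench). From it run three grey spokes, 12 mm wide, 74 mm above the bench, 120 degrees apart, each to a grey cup 56 mm across, axis 78 mm from the spindle, rim 82 mm above the bench, standing on the disc. Turn the carousel by pushing a cup or spoke sideways with the fingers between two cups.
- tall_bottle (a point): Point on the axis of the tall narrow amber bottle with a white cap, 90 mm above the bench, 78 mm from the spindle; moves with the carousel. Bottle 44 mm across, cap 28 mm, top 132 mm above the bench. It is fixed in its cup. The other two cups hold squat wide amber jars with white lids 51 mm across, tops 100 mm above the bench.
- index_place (a point): The point, fixed to the base, where tall_bottle must be: 78 mm from the spindle towards the pointer, 90 mm above the bench. The pointer is a dark steel arrowhead on a stem on a small tab of the base, 125 to 150 mm from the spindle, top 76 mm above the bench, aimed at the spindle.
- carousel (a joint): Turntable angle in rad: 0 (or any whole turn) when the tall bottle is at the pointer, growing counter-clockwise seen from above.
- lever (a joint): Brake lever angle in rad: 0 raised (0.4 above level), growing as it is pressed. A spring pushes it back up (about 8 N at the paddle at first) until about 0.26; beyond that the spring snaps it down to about 0.44, where its pad clamps the disc's edge and it stays down.
- lever_paddle (a point): Centre of the top face of the lever's white paddle (34 by 36 mm, 10 mm thick), to be pressed. The lever is a steel bar on the base's edge opposite the pointer, along the base's x axis; its hinge is about 121 mm from this point towards base +x, 62 mm above the bench. Raised, this point is about 119 mm above the bench; locked, about 61 mm; it moves about 12 mm to base -x on the way.
- beaker_mid (a point): Bystander: empty open glass beaker, 68 mm across, 90 mm high; point at its centre.
- reagent_mid (a point): Bystander: white reagent bottle, 64 mm across, 130 mm high; point at its centre.
- stock_jar_mid (a point): Bystander: clear jar with a steel lid, 72 mm across, 85 mm high; point at its centre.

How it is judged:
By the outcome, as a careful person would: the job done as asked, in the order asked, and still so for the second after the job is handed in, with the robot touching nothing.
It also fails if it takes over 61 s, if anything falls off the work surface, if the arm or the gripper's body presses on something with over 40 N, if the wrist force passes 120 N, or if a joint passes its speed limit or range.

## Working session

There is one attempt and no reset: what is moved stays moved. The work goes in short steps, each a Python script; the robot and the scene stay as the last script left them, time stands still between calls to the robot, and variables do not carry over. Pictures are saved under pics/ and viewed, and the job is handed in when it is done.

```bash
mkdir -p pics; ls; python3 - <<'E'
from station import arm, snapshot, camera_info
import cv2
for n in("top","side"):
    cv2.imwrite(f"pics/{n}0.png",snapshot(n)); c=camera_info(n); print(n,c)
print(arm.read_time(),arm.read_eef_rot(),arm.read_tool_pos())
E
```

```text
pics
top {'fx': 454.4935216238017, 'fy': 454.4935216238017, 'cx': 317.6505568554088, 'cy': 237.33825757463904, 'R': array([[-0.01364261, -0.99986642,  0.00900144],
       [-0.99369952,  0.01255583, -0.11137153],
       [ 0.11124363, -0.01046413, -0.99373807]]), 't': array([-0.01174946,  0.59312676,  0.96019923])}
side {'fx': 521.0971210503718, 'fy': 521.0971210503718, 'cx': 311.600093417005, 'cy': 239.87330187073576, 'R': array([[-0.80970296, -0.58672364, -0.01168286],
       [-0.40785437,  0.57694695, -0.70766308],
       [ 0.42194305, -0.56823198, -0.70645345]]), 't': array([0.46866723, 0.28676772, 1.04579603])}
0.1 [-0.6910921  -0.14953762  0.69148453 -0.14791671] [ 0.26708654 -0.59202424  0.30283077]
```

View pics/top0.png

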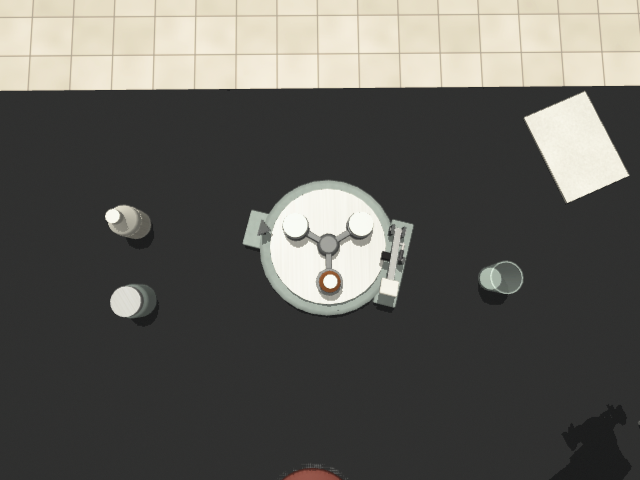

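View pics/side0.png

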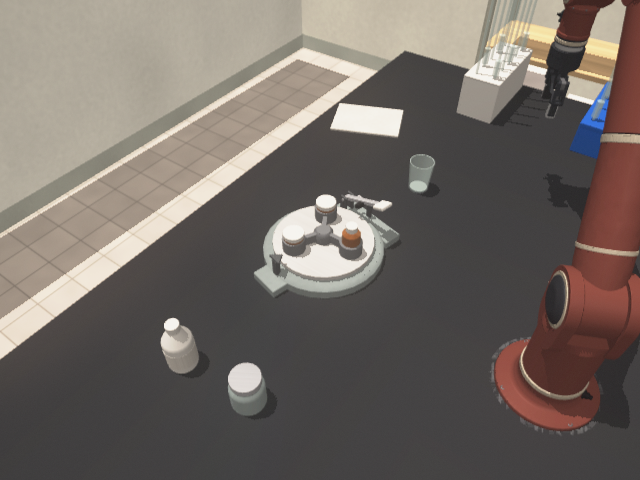

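The top view shows the carousel hub near (328,243), the bottle near (330,282), the pointer near (265,230) and the paddle near (390,288). I'll enlarge it to measure.

```bash
python3 - <<'E'
import cv2
a=cv2.imread("pics/top0.png")[170:325,235:425]; cv2.imwrite("pics/top0c.png",cv2.resize(a,None,fx=4,fy=3.87 if 0 else 4,interpolation=cv2.INTER_CUBIC)[:600])
a=cv2.imread("pics/side0.png")[180:300,250:410]; cv2.imwrite("pics/side0c.png",cv2.resize(a,None,fx=5,fy=5,interpolation=cv2.INTER_CUBIC))
E
```

```text
(no output)
```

View pics/top0c.png

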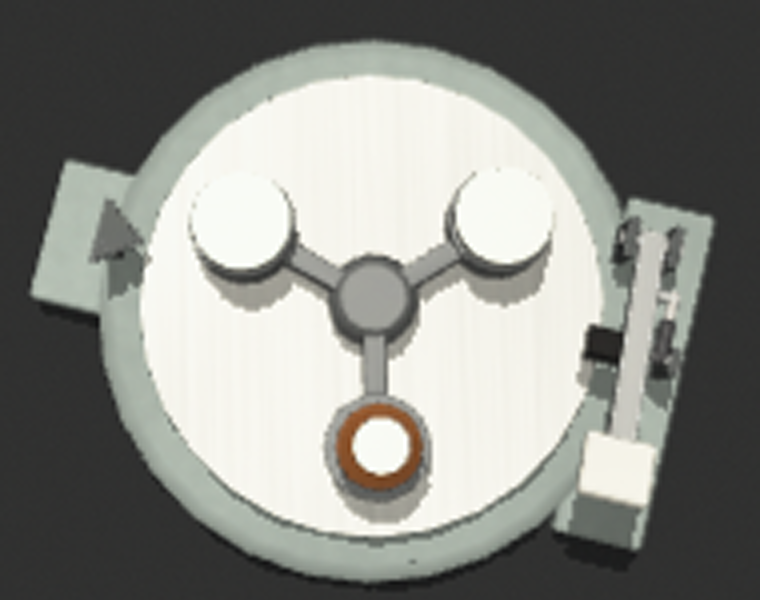

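View pics/side0c.png

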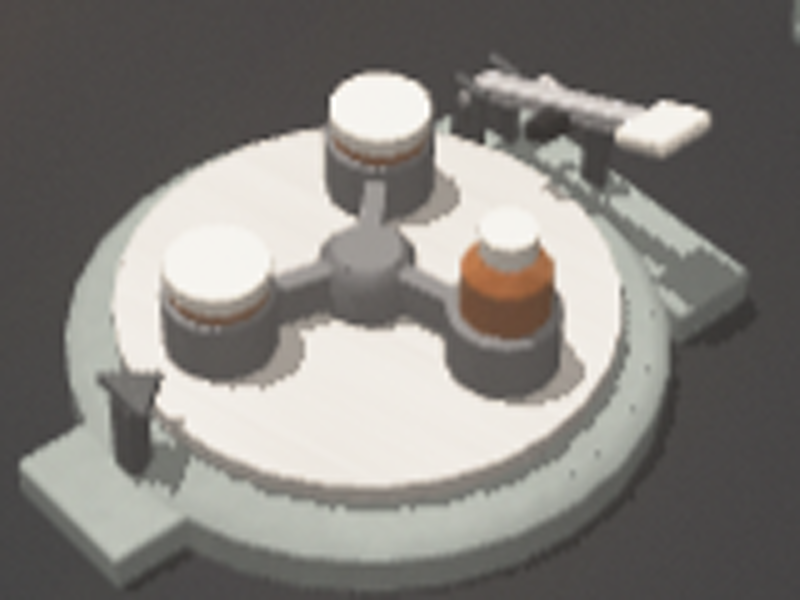

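```bash
cat > h.py <<'E'
import numpy as np, cv2
from station import arm, snapshot, camera_info, ticket
from scipy.spatial.transform import Rotation as Rn
from scipy.optimize import least_squares
def ray(n,u,v,z):
    c=camera_info(n);R=np.array(c['R']);t=np.array(c['t'])
    o=-R.T@t; d=R.T@np.array([(u-c['cx'])/c['fx'],(v-c['cy'])/c['fy'],1])
    return o+d*(z-o[2])/d[2]
def proj(n,X):
    c=camera_info(n);p=np.array(c['R'])@np.asarray(X)+c['t'];return np.array([c['fx']*p[0]/p[2]+c['cx'],c['fy']*p[1]/p[2]+c['cy']])
E
python3 - <<'E'
from h import *
T=lambda x,y,z:ray('top',235+x/4-.375,170+y/4-.375,z)
S=lambda x,y,z:ray('side',250+x/5-.4,180+y/5-.4,z)
P=dict(hubT=T(374,296,.078),hubS=S(366,247,.078),disc=T(371.5,305.5,.046),capT=T(381,446,.132),capS=S(509,228,.132),
lidL=T(243,219,.1),lidLS=S(217,262,.1),lidR=T(501,216,.1),lidRS=S(380,108,.1),tip=T(148,258,.076),arrA=T(109,198,.076),arrB=T(92,262,.076),
paddle=T(618,468,.119),paddleS=S(664,128,.119),tabA=T(68,160,.03),tabB=T(32,297,.03),plA=T(628,198,.03),plB=T(714,215,.03),plC=T(640,550,.03),plD=T(553,530,.03),
beak=ray('top',505,278,.09),reag=ray('top',114,216,.13),stock=ray('top',126,301,.085),arrS=S(130,378,.076))
for k,v in P.items(): print(k,v.round(4))
c=(P['hubT']+P['hubS'])[:2]/2
for k in ['capT','capS','lidL','lidLS','lidR','lidRS','tip','arrA','arrB','paddle','paddleS','tabA','tabB']:
    d=P[k][:2]-c; print(k,np.degrees(np.arctan2(d[1],d[0])).round(1),np.hypot(*d).round(4))
for a,b in[('plA','plD'),('plB','plC'),('tabA','tabB'),('arrA','arrB')]:
    d=P[a][:2]-P[b][:2];print(a,b,np.degrees(np.arctan2(d[1],d[0])).round(1))
E
```

```text
hubT [ 0.5744 -0.0407  0.078 ]
hubS [ 0.5741 -0.041   0.078 ]
disc [ 0.5725 -0.0404  0.046 ]
capT [ 0.4958 -0.0411  0.132 ]
capS [ 0.4958 -0.0425  0.132 ]
lidL [0.6127 0.0263 0.1   ]
lidLS [0.612  0.0263 0.1   ]
lidR [ 0.6126 -0.1056  0.1   ]
lidRS [ 0.6126 -0.1079  0.1   ]
tip [0.5961 0.077  0.076 ]
arrA [0.6281 0.0974 0.076 ]
arrB [0.5944 0.1063 0.076 ]
paddle [ 0.4836 -0.1584  0.119 ]
paddleS [ 0.48   -0.1562  0.119 ]
tabA [0.6566 0.1252 0.03  ]
tabB [0.581  0.1446 0.03  ]
plA [ 0.6316 -0.1833  0.03  ]
plB [ 0.6216 -0.2305  0.03  ]
plC [ 0.4396 -0.1837  0.03  ]
plD [ 0.4509 -0.137   0.03  ]
beak [ 0.498  -0.4013  0.09  ]
reag [0.6295 0.3828 0.13  ]
stock [0.4619 0.3721 0.085 ]
arrS [0.6139 0.0913 0.076 ]
capT -179.8 0.0784
capS -178.8 0.0784
lidL 60.2 0.0774
lidLS 60.7 0.0771
lidR -59.4 0.0753
lidRS -60.2 0.0772
tip 79.5 0.1199
arrA 68.7 0.1484
arrB 82.2 0.1485
paddle -127.6 0.1484
paddleS -129.2 0.149
tabA 63.6 0.1853
tabB 87.9 0.1856
plA plD -14.4
plB plC -14.4
tabA tabB -14.4
arrA arrB -14.8
```

```bash
cat >> h.py <<'E'
C=np.array([.5738,-.0408]); PT=75.6
def quat(ydir):
    x=np.array([0,0,-1.]);y=np.array([ydir[0],ydir[1],0.]);y/=np.linalg.norm(y);return Rn.from_matrix(np.column_stack([x,y,np.cross(x,y)])).as_quat()
def pose(a,z,s=1,r=.078):
    a=np.radians(a);return np.array([*(C+r*np.array([np.cos(a),np.sin(a)])),z]),quat(s*np.array([-np.sin(a),np.cos(a)]))
E
python3 - <<'E'
from h import *
for s in(1,-1):
  for a in(60.5,20,-20,-45):
    for z in (.2,.122):
      q=arm.ik(*pose(a,z,s)); print(s,a,z,None if q is None else np.round(q,2))
pb=np.array([.4815,-.157]);
for z in(.25,.2,.1):
  for ang in(-14.4,165.6,75.6,-104.4):
    q=arm.ik([*pb,z],quat([np.cos(np.radians(ang)),np.sin(np.radians(ang))])); print('pad',z,ang,None if q is None else np.round(q,2))
E
```

```text
1 60.5 0.2 [ 0.51  0.95 -1.15  1.64  0.92  1.19  1.77]
1 60.5 0.122 [ 0.51  1.08 -1.15  1.69  1.08  1.15  1.66]
1 20 0.2 [ 0.41  0.84 -0.78  1.53  0.65  1.05  1.38]
1 20 0.122 [ 0.39  0.93 -0.75  1.59  0.75  0.93  1.3 ]
1 -20 0.2 [ 0.41  0.8  -0.63  1.53  0.53  0.99  0.86]
1 -20 0.122 [ 0.39  0.89 -0.57  1.58  0.59  0.86  0.81]
1 -45 0.2 [ 0.41  0.75 -0.52  1.57  0.44  0.93  0.53]
1 -45 0.122 [ 0.39  0.85 -0.47  1.63  0.5   0.79  0.48]
-1 60.5 0.2 [ 0.07  0.68 -0.26  1.65  0.22  0.84 -0.79]
-1 60.5 0.122 [ 0.04  0.78 -0.2   1.7   0.22  0.68 -0.79]
-1 20 0.2 [ 0.03  0.72 -0.07  1.55  0.06  0.88 -1.28]
-1 20 0.122 [ 0.01  0.81 -0.04  1.6   0.04  0.73 -1.27]
-1 -20 0.2 [-0.01  0.72  0.14  1.54 -0.12  0.89 -1.75]
-1 -20 0.122 [-0.02  0.82  0.15  1.59 -0.17  0.74 -1.71]
-1 -45 0.2 [-0.04  0.71  0.27  1.59 -0.23  0.87 -2.04]
-1 -45 0.122 [-0.04  0.82  0.27  1.64 -0.3   0.72 -1.98]
pad 0.25 -14.4 [ 0.48  0.48 -0.3   1.9   0.19  0.8  -0.17]
pad 0.25 165.6 [-0.09  0.51  0.54  1.91 -0.35  0.81 -2.76]
pad 0.25 75.6 [ 0.72  0.54 -0.66  1.89  0.43  0.86  1.16]
pad 0.25 -104.4 [ 0.21  0.46  0.08  1.9  -0.05  0.78 -1.5 ]
pad 0.2 -14.4 [ 0.45  0.55 -0.27  1.95  0.22  0.67 -0.2 ]
pad 0.2 165.6 [-0.08  0.59  0.53  1.97 -0.45  0.71 -2.67]
pad 0.2 75.6 [ 0.68  0.6  -0.61  1.94  0.5   0.75  1.09]
pad 0.2 -104.4 [ 0.21  0.54  0.09  1.96 -0.08  0.65 -1.47]
pad 0.1 -14.4 [ 0.39  0.71 -0.18  2.02  0.29  0.43 -0.26]
pad 0.1 165.6 [-0.01  0.75  0.44  2.03 -0.65  0.5  -2.49]
pad 0.1 75.6 [ 0.58  0.75 -0.47  2.01  0.66  0.53  0.96]
pad 0.1 -104.4 [ 0.21  0.71  0.09  2.03 -0.14  0.41 -1.41]
```

```bash
python3 - <<'E'
from h import *
p,o=pose(60.5,.25,-1); arm.movep(p,o); print(arm.read_time())
p,o=pose(60.5,.122,-1); arm.line_to(p,velocity=.08); print(arm.read_time(),arm.read_tool_pos(),arm.read_ft_force())
cv2.imwrite("pics/s1.png",cv2.resize(snapshot("side")[130:310,230:470],None,fx=3.3,fy=3.3))
cv2.imwrite("pics/t1.png",cv2.resize(snapshot("top")[160:330,225:430],None,fx=3.5,fy=3.5))
E
```

```text
2.6167
4.3667 [0.61253211 0.02711725 0.12253126] [-0.16084733 -0.23860201  0.4265088 ]
```

View pics/s1.png

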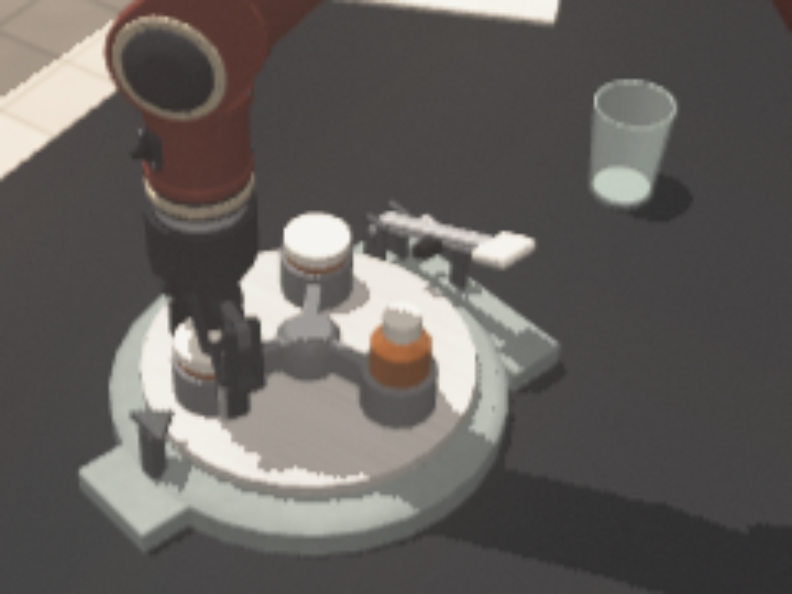

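View pics/t1.png

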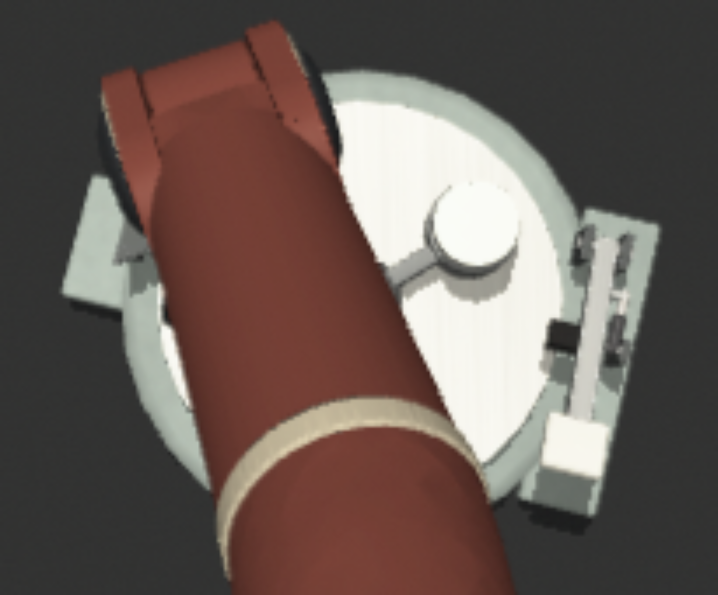

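The fingers straddle the left jar's cup without touching it: the near finger is at (238,370) in the side crop. Next I'll close to a loose cage and swing through the arc.

```bash
python3 - <<'E'
from h import *
arm.move_gripper(.74,20); print(arm.read_time(),arm.read_opening(),arm.read_ft_force().round(2))
a0,a1=60.5,PT-120
for a in np.linspace(a0,a1,13)[1:]:
    p,o=pose(a,.122,-1); arm.line_to(p,velocity=.05,ori=o)
    print(round(a,1),arm.read_time(),np.round(arm.read_ft_force(),1))
arm.pause(.3)
cv2.imwrite("pics/s2.png",cv2.resize(snapshot("side")[130:310,230:470],None,fx=3.3,fy=3.3))
E
```

```text
4.825 0.7391148546896439 [ 1.35  0.5  -0.6 ]
51.8 5.2167 [-0.2 -0.2  0.1]
43.0 5.6083 [-0.4  0.2  0.4]
34.3 6.0 [-0.1  0.1 -0.3]
25.5 6.3917 [ 0.6 -0.9 -0.6]
16.8 6.7833 [-0.5 -0.4 -0.5]
8.0 7.175 [-0.6 -0.8 -0.8]
-0.7 7.5667 [ 0.  -0.6 -0.4]
-9.4 7.9583 [-0.6 -1.1 -0.4]
-18.2 8.35 [ 0.9 -0.1 -0.5]
-26.9 8.7417 [ 0.2 -0.4 -0.6]
-35.7 9.1333 [-0.3  0.  -0.8]
-44.4 9.525 [-0.6  0.3 -0.2]
```

View pics/s2.png

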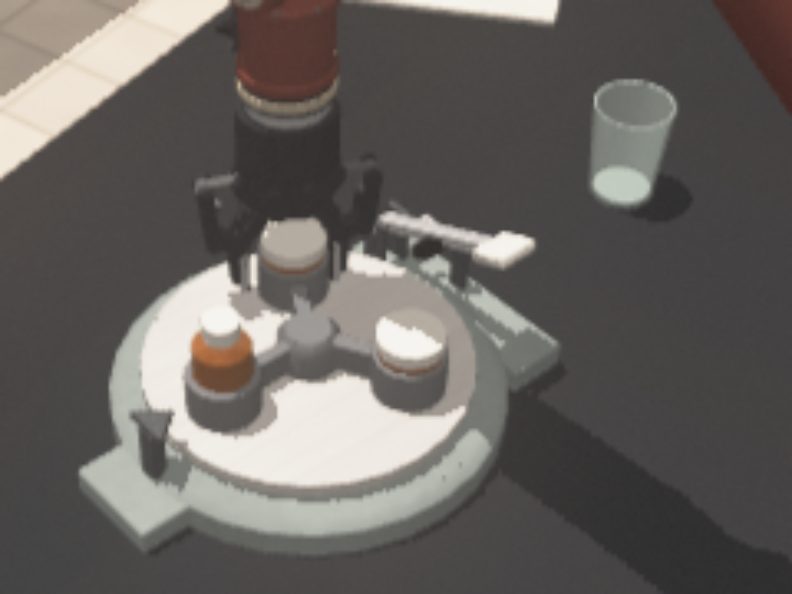

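The bottle (222,345) now stands close to the pointer (152,425). I'll close lightly to centre the cup, open, retreat and measure.

```bash
python3 - <<'E'
from h import *
for g in(.71,.68,.65,.6):
    arm.move_gripper(g,20); print(g,arm.read_opening(),arm.read_ft_force().round(1))
arm.pause(.3); print(arm.read_tool_pos())
arm.move_gripper(.75,20);arm.move_gripper(1.)
p,o=pose(-44.4,.25,-1); arm.line_to(p,velocity=.15)
q=arm.ik([.45,-.30,.25],quat([np.cos(np.radians(-104.4)),np.sin(np.radians(-104.4))])); print(q)
arm.move_j(q); print(arm.read_time())
for n,(a,b,c,d) in dict(top=(170,320,235,425),side=(180,300,250,410)).items():
    f=snapshot(n); cv2.imwrite(f"pics/{n}3full.png",f); k=4 if n=='top' else 5
    cv2.imwrite(f"pics/{n}3.png",cv2.resize(f[a:b,c:d],None,fx=k,fy=k,interpolation=cv2.INTER_CUBIC))
E
```

```text
0.71 0.7100864659123072 [ 0.2 -0.3 -0.5]
0.68 0.6831337062288462 [0.  0.5 0.6]
0.65 0.6495581186967603 [ 0.7 -0.1  0.9]
0.6 0.6494707174053208 [-0.2  0.2  1.7]
[ 0.62954332 -0.09527162  0.12215351]
[ 0.44743166  0.51093088  0.15013067  1.81407838 -0.09983583  0.82388324
 -1.17555205]
13.7
```

View pics/top3.png

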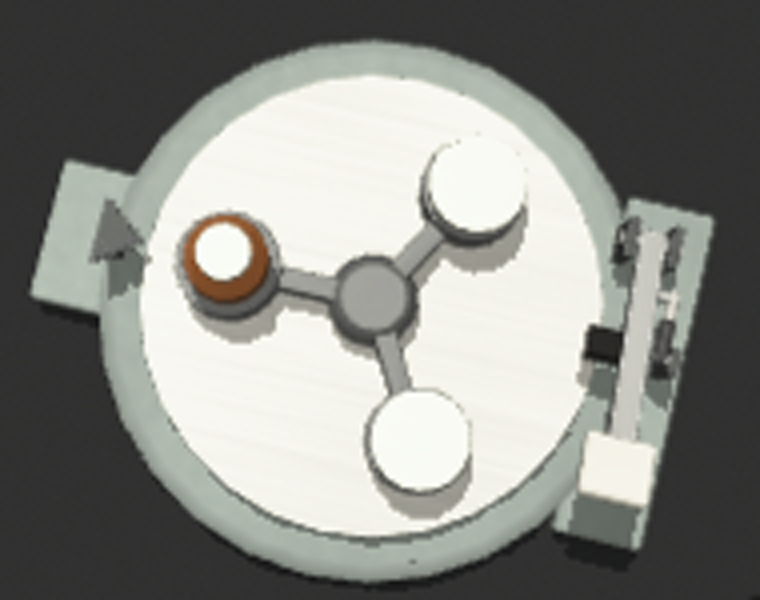

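View pics/side3.png

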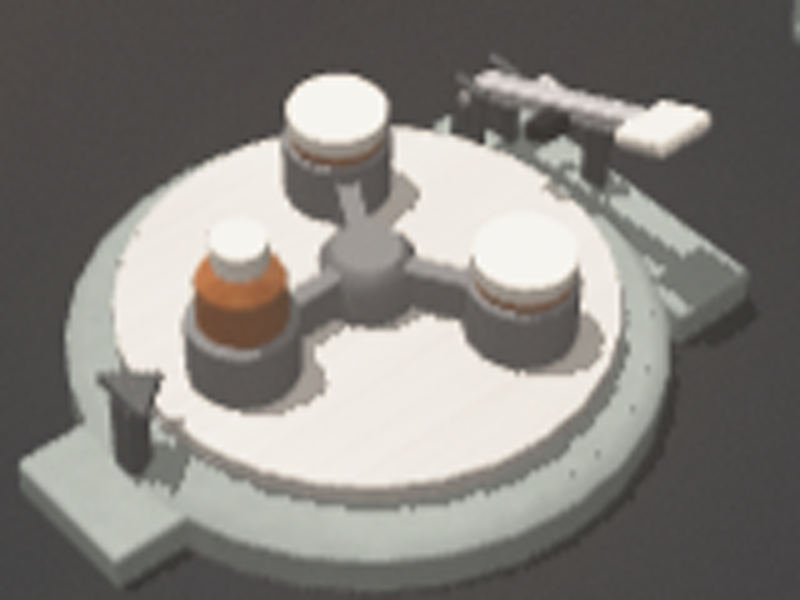

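```bash
python3 - <<'E'
from h import *
T=lambda x,y,z:ray('top',235+x/4-.375,170+y/4-.375,z)[:2]
S=lambda x,y,z:ray('side',250+x/5-.4,180+y/5-.4,z)[:2]
P=dict(top=[T(222,251,.132),T(474,185,.1),T(420,441,.1)],side=[S(239,239,.132),S(337,107,.1),S(524,256,.1)])
for n,L in P.items():
    c=np.mean(L,0); print(n,c.round(4))
    for cc in(c,C):
        print([ (np.degrees(np.arctan2(*(p-cc)[::-1]))+k*120).round(2) for p,k in zip(L,(0,1,2-3+0 if 0 else -2+3 if 0 else 2))])
E
```

```text
top [ 0.5732 -0.0395]
[np.float64(75.7), np.float64(76.55), np.float64(76.73)]
[np.float64(76.33), np.float64(76.95), np.float64(75.73)]
side [ 0.5732 -0.0406]
[np.float64(75.93), np.float64(75.87), np.float64(74.16)]
[np.float64(76.42), np.float64(75.66), np.float64(73.9)]
```

The carousel reads about 75.9° averaged over both cameras. The pointer is at 75.6° and measurement noise is about ±0.7°, so they're aligned. Next is the lever: shut fingers, pressing along the paddle's arc.

```bash
python3 - <<'E'
from h import *
bx=np.array([np.cos(np.radians(PT-90)),np.sin(np.radians(PT-90))])
pad=np.array([.482,-.1573]); H=pad+.121*bx
o=quat([np.cos(np.radians(-104.4)),np.sin(np.radians(-104.4))])
def tgt(th,dz=0):
    a=np.arctan2(.057,.121)-th; L=np.hypot(.057,.121)
    return np.array([*(H-bx*L*np.cos(a)),.062+L*np.sin(a)+.073+dz])
arm.move_gripper(0.,20)
print(arm.read_opening(), arm.read_time())
arm.movep(tgt(0,.04),o); arm.line_to(tgt(0,.004),velocity=.06)
print(arm.read_time(),arm.read_ft_force().round(1))
for th in np.arange(.0,.421,.035):
    arm.line_to(tgt(th),velocity=.03); f=arm.read_ft_force().round(1); print(round(th,3),arm.read_time(),f,arm.read_tool_pos().round(4))
    if np.linalg.norm(f)>35: break
cv2.imwrite("pics/s4.png",cv2.resize(snapshot("side")[130:310,230:470],None,fx=3.3,fy=3.3))
E
```

```text
0.0014452629150458751 14.5667
15.9583 [-0.3 -0.4  1.1]
0.0 16.2417 [-1.4 -0.4  9.2] [ 0.4823 -0.1576  0.1927]
0.035 16.55 [-0.  -0.3  7.7] [ 0.4808 -0.1572  0.1884]
0.07 16.8583 [-0.5 -0.   5.6] [ 0.4791 -0.1568  0.1839]
0.105 17.1667 [ 1.3 -0.2  3.4] [ 0.4775 -0.1564  0.1793]
0.14 17.475 [ 2.4 -0.9  3.1] [ 0.4761 -0.156   0.1746]
0.175 17.7833 [1.8 0.2 1.9] [ 0.4737 -0.155   0.1696]
0.21 18.0917 [-0.   0.2  0.3] [ 0.4722 -0.1545  0.1649]
0.245 18.4 [ 0.5 -0.8 -0.4] [ 0.4718 -0.1546  0.1606]
0.28 18.7083 [-0.1  0.7  0.5] [ 0.4711 -0.1545  0.1561]
0.315 19.0167 [-0.  -0.   0.2] [ 0.4705 -0.1543  0.1515]
0.35 19.325 [ 1.2 -1.  -0.4] [ 0.47   -0.1542  0.1468]
0.385 19.6333 [0.3 0.8 0.1] [ 0.4697 -0.1541  0.1421]
0.42 19.9417 [0.1 0.3 0.2] [ 0.4695 -0.1541  0.1375]
```

View pics/s4.png

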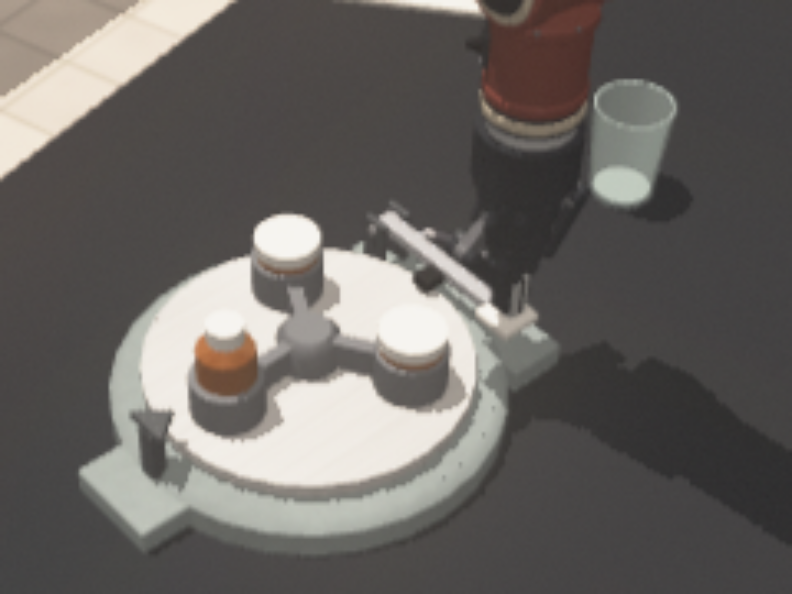

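The lever is down with the paddle at about (512,318), and contact force has dropped to zero, so it has snapped over. I'll retreat and check.

```bash
python3 - <<'E'
from h import *
p=arm.read_tool_pos(); arm.line_to([p[0],p[1],.25],velocity=.12)
q=arm.ik([.45,-.30,.27],quat([np.cos(np.radians(-104.4)),np.sin(np.radians(-104.4))])); arm.move_j(q); arm.pause(.5); print(arm.read_time())
for n,(a,b,c,d) in dict(top=(170,320,235,425),side=(180,300,250,410)).items():
    f=snapshot(n); cv2.imwrite(f"pics/{n}5full.png",f); k=4 if n=='top' else 5
    cv2.imwrite(f"pics/{n}5.png",cv2.resize(f[a:b,c:d],None,fx=k,fy=k,interpolation=cv2.INTER_CUBIC))
E
```

```text
22.2167
```

View pics/top5.png

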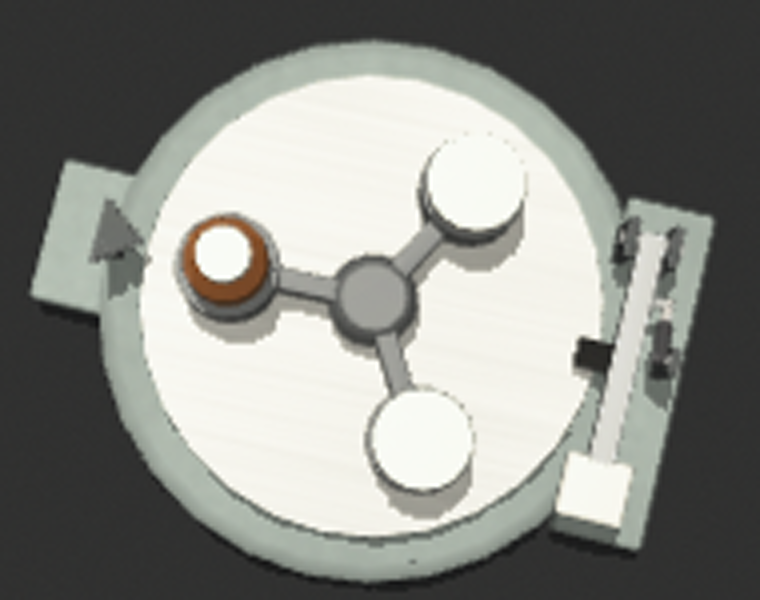

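View pics/side5.png

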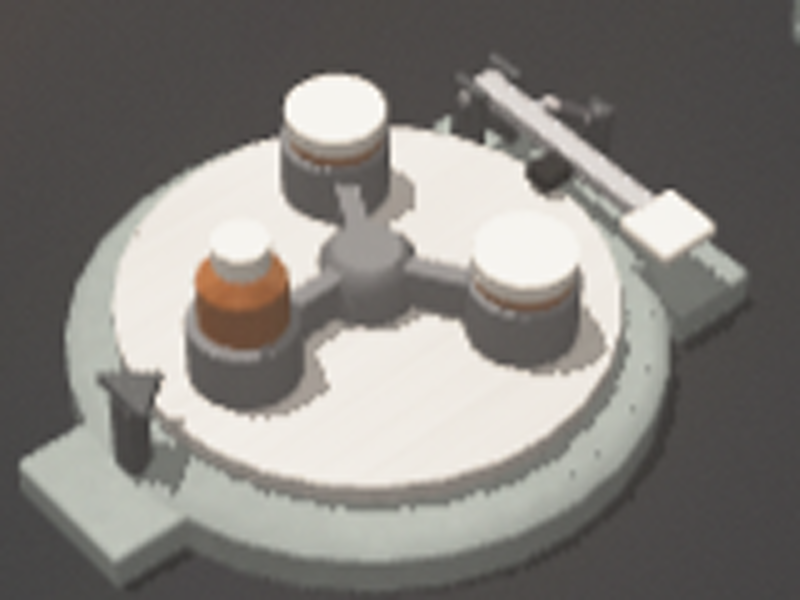

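The lever stays down. The bottle seems to have shifted by about a pixel, so I'll measure that shift and cross-check the angle.

```bash
python3 - <<'E'
from h import *
for n,z0 in(('top',.132),('side',.132)):
  for k in('3','5'):
    f=cv2.imread(f"pics/{n}{k}full.png").astype(int)
    am=((f[...,2]-f[...,0])>60).astype(np.uint8); am[:, :(235 if n=='top' else 250)]=0; am[:170]=0; am[320:]=0; am[:,425:]=0
    nl,l,st,ce=cv2.connectedComponentsWithStats(am); i=1+np.argmax(st[1:,4]); x,y,w,h,_=st[i]
    # cap: bright enclosed/near amber
    sub=f[y-(14 if n=='side' else 0):y+h,x:x+w].min(2)
    if n=='top':
        cnt,_=cv2.findContours((l==i).astype(np.uint8),cv2.RETR_CCOMP,cv2.CHAIN_APPROX_NONE)
        cnt=max([c for c in cnt if len(c)>4],key=len)
        m=np.zeros(f.shape[:2],np.uint8); cv2.drawContours(m,[cnt],-1,1,-1)
        cap=(f.min(2)>150)&(m>0); ys,xs=np.nonzero(cap); u,v=xs.mean(),ys.mean()
        p=ray(n,u,v,.132)[:2]; print(n,k,u,v,p.round(4),np.degrees(np.arctan2(*(p-C)[::-1])).round(2), 'amber',ce[i])
    else: print(n,k,'amber',ce[i],st[i])
for a in(74,75,76,77,78):
    r=np.radians(a);print(a,[proj(n,[*(C+.078*np.array([np.cos(r),np.sin(r)])),.132]).round(2) for n in('top','side')])
E
```

```text
top 3 290.2922077922078 232.38311688311688 [0.5924 0.0352] 76.28 amber [291.29518072 235.24096386]
top 5 290.2 232.84 [0.5914 0.0354] 76.96 amber [290.93209877 235.98765432]
side 3 amber [297.29411765 237.15966387] [289 231  18  12 119]
side 5 amber [297.59166667 237.425     ] [289 232  19  11 120]
74 [array([290.81, 230.89]), array([296.22, 226.8 ])]
75 [array([290.63, 231.55]), array([296.59, 227.12])]
76 [array([290.46, 232.22]), array([296.96, 227.43])]
77 [array([290.3 , 232.89]), array([297.34, 227.74])]
78 [array([290.16, 233.56]), array([297.73, 228.05])]
```

Locking moved it by about +0.7°. I'll refine the base centre and pointer direction by edge fitting before deciding whether that matters.

```bash
cat > fit.py <<'E'
from h import *
import sys
def edge_fit(n,img,r,z,prm,skip):
    g=cv2.GaussianBlur(cv2.cvtColor(img,cv2.COLOR_BGR2GRAY),(0,0),.7).astype(np.float32)
    pts=[]
    for a in np.arange(0,360,2.):
        if any(lo<=a<=hi for lo,hi in skip): continue
        d=np.array([np.cos(np.radians(a)),np.sin(np.radians(a))])
        rr=np.arange(r-.007,r+.007,.0003)
        uv=np.array([proj(n,[*(prm+q*d),z]) for q in rr]).astype(np.float32)
        s=cv2.remap(g,uv[:,0].reshape(1,-1),uv[:,1].reshape(1,-1),cv2.INTER_LINEAR)[0]
        gr=-np.gradient(s); i=np.argmax(gr)
        if gr[i]>1.0: pts.append(prm+rr[i]*d)
    pts=np.array(pts)
    res=least_squares(lambda p:np.hypot(*(pts-p[:2]).T)-p[2],[*prm,r],loss='soft_l1',f_scale=.0005)
    return res.x,len(pts)
for n in('top','side'):
    f=cv2.imread(f"pics/{n}5full.png")
    sk=[(58,93),(215,300)]
    print(n,'disc',edge_fit(n,f,.125,.046,C,sk if n=='top' else sk+[(0,60),(300,360)]),'base',edge_fit(n,f,.150,.030,C,sk if n=='top' else sk+[(0,60),(300,360)]))
    print(n,'hub-ish')
E
python3 fit.py
python3 - <<'E'
import cv2
f=cv2.imread("pics/top5full.png")
cv2.imwrite("pics/ptr.png",cv2.resize(f[205:265,240:320],None,fx=10,fy=10,interpolation=cv2.INTER_CUBIC))
cv2.imwrite("pics/plate.png",cv2.resize(f[215:315,365:425],None,fx=6,fy=6,interpolation=cv2.INTER_CUBIC))
E
```

```text
Traceback (most recent call last):
  File "fit.py", line 20, in <module>
    print(n,'disc',edge_fit(n,f,.125,.046,C,sk if n=='top' else sk+[(0,60),(300,360)]),'base',edge_fit(n,f,.150,.030,C,sk if n=='top' else sk+[(0,60),(300,360)]))
                   ~~~~~~~~^^^^^^^^^^^^^^^^^^^^^^^^^^^^^^^^^^^^^^^^^^^^^^^^^^^^^^^^^^^
  File "fit.py", line 10, in edge_fit
    uv=np.array([proj(n,[*(prm+q*d),z]) for q in rr]).astype(np.float32)
                 ~~~~^^^^^^^^^^^^^^^^^^
  File "h.py", line 10, in proj
    c=camera_info(n);p=np.array(c['R'])@np.asarray(X)+c['t'];return np.array([c['fx']*p[0]/p[2]+c['cx'],c['fy']*p[1]/p[2]+c['cy']])
ValueError: time passes only in moves, steps and waits
```

View pics/ptr.png

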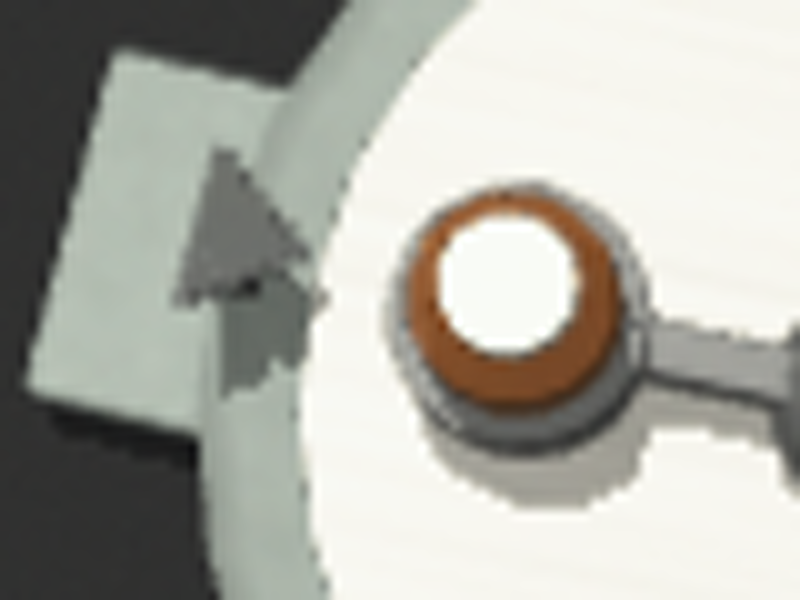

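```bash
sed -i 's/^def ray/_ci={n:camera_info(n) for n in ("top","side")}\ncamera_info=_ci.__getitem__\ndef ray/' h.py; python3 fit.py; python3 - <<'E'
from h import *
T=lambda x,y,z:ray('top',240+x/10-.45,205+y/10-.45,z)[:2]
tip,a,b=T(310,262,.076),T(218,148,.076),T(172,303,.076); m=(a+b)/2
ta,tb=T(118,48,.03),T(28,383,.03)
cap=T(507,283,.132)
print(tip,a,b,'axis',np.degrees(np.arctan2(*(m-tip)[::-1])),'perp base',np.degrees(np.arctan2(*(a-b)[::-1]))+90,'tab',np.degrees(np.arctan2(*(ta-tb)[::-1]))+90,(ta+tb)/2,'cap',cap)
for c in(C,C+[0,.001],C+[-.001,0]): print(c,[np.degrees(np.arctan2(*(p-c)[::-1])).round(2) for p in(tip,m,(ta+tb)/2,cap)])
E
```

```text
top disc (array([ 0.57425421, -0.04045797,  0.1241716 ]), 119) base (array([ 0.57343798, -0.040089  ,  0.14804078]), 119)
top hub-ish
side disc (array([ 0.57308899, -0.04048702,  0.12386394]), 61) base (array([ 0.56956805, -0.03577482,  0.1483345 ]), 61)
side hub-ish
[0.60324333 0.07926556] [0.62759003 0.09849604] [0.59496788 0.10809275] axis 71.5092501477108 perp base 73.60727867078346 tab 75.2641720146761 [0.62022673 0.1354975 ] cap [0.59142816 0.03529946]
[ 0.5738 -0.0408] [np.float64(76.22), np.float64(75.42), np.float64(75.25), np.float64(76.96)]
[ 0.5738 -0.0398] [np.float64(76.11), np.float64(75.32), np.float64(75.17), np.float64(76.79)]
[ 0.5728 -0.0408] [np.float64(75.77), np.float64(75.05), np.float64(74.94), np.float64(76.25)]
```

View pics/plate.png

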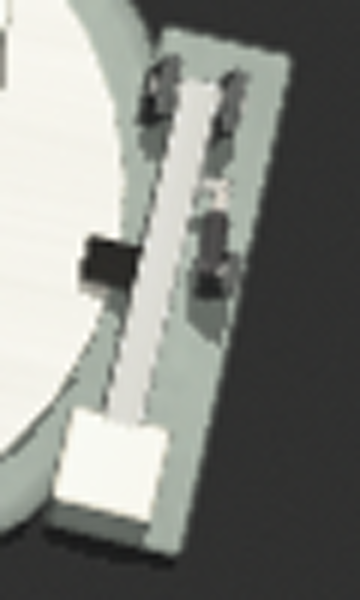

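The bottle ends about 1° (1.5 mm) from the pointer line. That's close to the camera's calibration limit, so unlocking and redoing it would risk more than it gains. I'm handing in.

```bash
python3 - <<'E'
from h import *
a=cv2.imread("pics/side0.png").astype(int);b=cv2.imread("pics/side5full.png").astype(int)
d=abs(a-b).max(2); print('bystander diff',(d[310:420,150:275]>40).sum(),(d[150:195,405:440]>40).sum())
print(ticket.finish_job(),arm.read_time())
E
```

```text
bystander diff 0 0
the job is handed in; nothing more can be done
the job is handed in; nothing more can be done
```

I turned the carousel about 105° clockwise and left the tall bottle about 1° past the pointer line. Then I pressed the brake lever until it snapped down, and handed the job in. Robot time was about 22 s.

**Turning:** I turned it with the fingers loosely around a jar's cup. I then closed them lightly to centre the cup, opened and backed off. At that point the bottle read about 75.9° against the pointer's 75.6°, with about ±0.7° of measurement noise.

**Locking:** The force peaked at about 9 N and fell to zero as the lever snapped over. After the arm withdrew, the lever was still down in both cameras.

**Last checks:**
- **Alignment:** Locking nudged the carousel by about 0.7°. The final bottle angle came out at about 76.5–77° against about 75.5° for the pointer. That is an offset of about 1° (1.5 mm), close to the camera calibration error, so I did not unlock and redo it.
- **Disagreements:** The two cameras' readings of individual cups differed by up to about 2°. One edge fit, of the base in the side view, was several millimetres off the other fits, so I did not use it.
- **Other glassware:** The side view showed no change around the three pieces on the bench, and the gripper was clear of everything.

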